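Load two chip trays into a spring-loaded stack magazine

TASK

The spring-loaded chip-tray magazine on the bench has room for two more. Load the two loose trays into it one at a time: set each tray flat in the mouth, push it down past the two sprung lips until both snap back over it, and let go, so that at the end both lie level, one on the other, with the spring holding them up under the lips. Press firmly but do not ram it: it has to go by feel, because the magazine is clamped at no fixed height, so stop as soon as the stack comes up hard. Leave the circuit board, the tweezers and the flux jar where they are.

Things in the scene. Friction and masses are not known exactly. Their poses are not given: they have to be found in the camera images.
- tray_a_center (a point): centre of a loose square chip tray, black with a clear lid and white lid rim, 51 x 51 x 11 mm, 28 to 56 g, flat on the bench; the point is 5.5 mm above its underside; x, y along its sides, z up. Both trays are alike: either may go first, any way round. They may crack if pressed or knocked against the magazine or each other with over 25 N.
- tray_b_center (a point): centre of a loose square chip tray, black with a clear lid and white lid rim, 51 x 51 x 11 mm, 28 to 56 g, flat on the bench; the point is 5.5 mm above its underside; x, y along its sides, z up. The second, identical tray.
- stand: fixed stand of the magazine: white base plate 130 (x) x 105 (y) x 12 mm with a dark square socket. Origin on the bench under its centre, z up. The vertical through it is the axis of the magazine, which is clamped in the socket with its sides along x and y: four steel corner angles round a 53 x 53 mm throat (1 mm play each side of a tray), with flared tops and two brass lips.
- socket_top (a point): centre of the socket's top edge, 54 mm up on the axis. The magazine is clamped higher or lower each time; that height is NOT measured: the lips' flat undersides are 123 to 160 mm above the bench. Above these undersides: tops of the corner angles 24.5 mm (their last 8 mm flare out by 2.5 mm), underside of a tray just resting on the lips 4 to 8 mm. The two trays already in reach up to them.
- catch_side (a point): point 52 mm out along the stand's +x, 54 mm up. Above it, and likewise on -x, sits a sprung brass lip: 14 mm wide, 3.5 mm into the throat, flat below, sloping on top. A tray pushed down drives both aside; they snap back over it once its top is below their undersides. Let go sooner, it stays half-way or comes up. Black housings reach 52 mm from the axis, 13 mm above the undersides.
- open_side (a point): point 28 mm out along the stand's +y, 54 mm up. On this side and on -y, 36 mm is open between the corner angles over their whole height: room for the fingers that hold a tray by these two sides while it is set into the mouth. Closed fingers also fit into the throat from above to press on the middle of the tray.
- clamp_knob (a point): the stand's black clamp knob, 50 mm out along -y, 38 mm up; leave it. Feel of the magazine: pushing in takes 4 to 11 N (lips and spring) and eases by 1 to 3 N as the lips snap. From there the stack sinks 12 mm further with the first new tray but only 1.5 mm with the second, onto a rubber buffer (about 7 N per mm more, 5 mm deep). Let go, it rises up to the lips.
- circuit_board: bystander: loose green circuit board with black and yellow parts, 110 x 70 mm, 16 mm high; origin under its centre
- tweezers: bystander: loose dark steel tweezers, 132 mm long (along x), 8 mm high; origin on the bench near the middle
- flux_jar: bystander: small glass jar with a black cap, 42 mm across, 55 mm high; origin under its centre
There are look-alikes about, which are no part of the job. Leave any orange look-alike of the part that bears tray_a_center alone.

How it is judged:
By the outcome, as a careful person would: the job done as asked, in the order asked, and still so for the second after the job is handed in, with the robot touching nothing.
It also fails if it takes over 72 s, if anything falls off the work surface, if the arm or the gripper's body presses on something with over 40 N, if the wrist force passes 120 N, or if a joint passes its speed limit or range.

ROBOT

A 6-joint arm with a two-finger parallel gripper is mounted at the origin on the work surface. World frame = base frame: x ahead of the robot, y to its left, z up, the work surface at z = 0. Lengths are in m, angles in rad, forces in N, time in s.
With the tool pointing down it reaches from about 0.35 to 0.775 m from the base axis. Payload 5.5 kg.
Tool frame: the origin (TCP) lies between the finger pads; the fingertips stand 11 mm ahead of it and the grasp point (between the pads) lies 8 mm behind it (tips_ahead is the distance from the TCP to the fingertips, in m); z points along the fingers, y is the line along which they close (so a half turn about z gives the same grasp; the last joint's range is limited). The gripper opens to 85 mm and grips with 20 to 120 N. Pads are 22 mm wide; open, the fingers measure 114 mm over their backs; the gripper's body (76 mm by 85 mm) begins 54 mm behind the grasp point. The pads swing forward as they close: fully open they stand 13 mm farther back than shut.
Start: joints at [-1.331, 0.313, 0.046, 1.304, 0, 1.431], TCP at [0.213, -0.534, 0.242] pointing down, gripper open.
Joint ranges: [-2.76, 2.76], [-0.86, 1.69], [-1.03, 1.26], [-2.2, 2.34], [-1.47, 1.5], [-3.14, 3.14]. Speed limits (rad/s): [2.57, 2.57, 3.14, 3.14, 3.14, 3.14].

INTERFACE

Orientations are given as a unit quaternion [w, x, y, z].
In Python, from workcell import * gives the robot as it stands. The module is installed in compiled form; this text tells all that it offers.
- The arm moves only by the tool jog_arm, never from a script. Its argument "moves" is a list of rows, each an object with "fingers": the closure, from 0 (fully open) to 1 (shut); "slide": the shift along the tool's x, y, z in mm, a list of three; "angular": the turn, a rotation vector about the tool's x, y, z in degrees, a list of three. A call has 1 to 10 rows; each row is the pose to reach, as a shift and turn from the pose commanded when the call began, along the tool's axes at that moment; what a row does not reach only later rows make up. A row lasts 1/12 s, in which the tool goes at most 41.7 mm and 7.16 degrees, less where a joint would pass 70% of its speed; a pose out of reach is approached as far as the arm can. A call with a gripper value outside its range is refused whole. The fingers move at their own pace and stop on an object; "squeeze" is the grip in N (left out, the last holds). Time passes only in rows, so rows that repeat a pose let the fingers close. It gives the time, the measured TCP pose, the force, the opening and the grip force at its end, in the units of the state.
- get_state(): the state, without advancing time (a new reading comes with each control period).
- read_camera(name): name is "scene" or "side" or "wrist"; returns a dict with "color" (400x640x3 uint8, red, green, blue), "fovy" (degrees; the focal length in pixels is half the picture's height over the tangent of half this angle, whatever the lens; pixels are square), "cx", "cy" (the principal point, pixels), "D" ([k1, k2, p1, p2, k3] as OpenCV has them; the pictures are not rectified), "world_from_camera" (4x4, takes a point from camera to world coordinates); the wrist camera has in their place "tool_from_camera" (4x4, takes a point from camera to tool coordinates, whose origin is the TCP and whose axes are the flange's). Camera axes: x right, y down, z forward; pixel columns grow to the right and rows downward; lengths in m; the calibration is good to about 2 mm. A picture is of the moment at which its call begins: read the wrist's pose just before it. There is no depth.
- hand_in(): hands the job in; it is judged then, once.
Trained networks look in a picture, given as the dict that the camera call returned (one of the last four; its "shot" number tells which), for a name from the list of things; names that differ only in an ending like _2 or _b are one class to them, and where a whole thing is asked for, a point or a joint stands for the part that bears it (a point fixed in the world has none). Each returns a list of dicts, best first, with "p" (0 to 1); they miss things now and then, are a little off and sometimes report something else, mostly with a low value. They report only what shows in the picture. A call takes as long as a camera call. They do not tell look-alikes from the thing itself.
- look_for(target, picture): "point" ([column, row] in pixels, amid what is visible of it).
- tip_of(target, picture): "point" ([column, row] in pixels: a listed point, or the origin of a listed thing).
The state is a dict: "clock": time; "joint_pos": joint angles; "qvel": joint speeds; "tau": joint torques, N m; "tcp_pos": TCP position; "orientation": TCP orientation; "wrist_force": force on the tool from outside, world axes, zero at the start; "ft_torque": the same for the moment, N m; "finger_gap": finger opening in m; "grip_force": force on a finger pad.
Only numpy, scipy, OpenCV 4.12 (cv2) and the standard library are available. Lean on these libraries where they do the work, as an engineer would, in place of code of your own. Each camera call takes 0.05 s, during which the arm holds its last target. There are 200 camera calls.

## Working session

There is one attempt and no reset: what is moved stays moved. The work goes in short steps, Python scripts to look and compute and a tool call to move; the robot and the scene stay as the last step left them, time stands still between calls to the robot, and variables do not carry over. Pictures are saved under pics/ and viewed, at most 10 in all, crops included, and the job is handed in when it is done.

Besides the shell and the picture viewer there is one more tool, called as name(argument=value, ...), one argument or row to a line, values as JSON. jog_arm: Moves the arm, as the interface text tells. Its arguments: {"type":"object","properties":{"moves":{"type":"array","items":{"type":"object","properties":{"fingers":{"type":"number"},"slide":{"type":"array","items":{"type":"number"}},"angular":{"type":"array","items":{"type":"number"}}}}},"squeeze":{"type":"number"}},"required":["moves"]}

```bash
mkdir -p pics; cat > h.py <<'E'
from workcell import *
import numpy as np, cv2
from scipy.spatial.transform import Rotation as R
def Rt(s): q=s["orientation"]; return R.from_quat([q[1],q[2],q[3],q[0]]).as_matrix()
def K(p):
    f=200/np.tan(np.radians(p["fovy"])/2); return np.array([[f,0,p["cx"]],[0,f,p["cy"]],[0,0,1.]])
def T(p,s=None):
    if "world_from_camera" in p: return np.array(p["world_from_camera"])
    M=np.eye(4); M[:3,:3]=Rt(s); M[:3,3]=s["tcp_pos"]; return M@np.array(p["tool_from_camera"])
def atz(p,uv,z,s=None):
    n=cv2.undistortPoints(np.array([[uv]],float),K(p),np.array(p["D"],float))[0,0]
    M=T(p,s); d=M[:3,:3]@[n[0],n[1],1]; return M[:3,3]+d*(z-M[2,3])/d[2]
def proj(p,X,s=None):
    M=np.linalg.inv(T(p,s)); r=cv2.Rodrigues(M[:3,:3])[0]
    return cv2.projectPoints(np.array(X,float).reshape(-1,3),r,M[:3,3],K(p),np.array(p["D"],float))[0][:,0]
def save(p,n): cv2.imwrite("pics/"+n+".png",p["color"][:,:,::-1])
E
python3 - <<'E'
from h import *
s=get_state(); print({k:np.round(v,3).tolist() for k,v in s.items()}); print(Rt(s).round(3))
Z=dict(tray_a_center=.0055,stand=0,socket_top=.054,catch_side=.054,open_side=.054,clamp_knob=.038,circuit_board=0,tweezers=0,flux_jar=0)
for c in ["scene","side","wrist"]:
    p=read_camera(c); save(p,c+"0"); print(c,T(p,s)[:3,3].round(3))
    for t,z in Z.items():
        for d in tip_of(t,p)[:4]:
            if d["p"]>.2: print(t,round(d["p"],2),np.round(d["point"]),atz(p,d["point"],z,s).round(4))
E
```

```text
{'clock': 0.0, 'joint_pos': [-1.331, 0.314, 0.045, 1.304, -0.0, 1.431], 'qvel': [0.0, 0.001, 0.001, -0.001, 0.001, -0.002], 'tau': [0.0, -48.063, 29.853, 0.019, -0.0, 0.0], 'tcp_pos': [0.213, -0.534, 0.241], 'orientation': [-0.001, 0.982, 0.189, -0.0], 'wrist_force': [1.408, 0.105, -0.821], 'ft_torque': [-0.001, -0.066, 0.009], 'grip_force': 0.0, 'finger_gap': 0.085}
[[ 0.929  0.371 -0.   ]
 [ 0.371 -0.929  0.002]
 [ 0.    -0.002 -1.   ]]
scene [1.043 0.398 0.793]
tray_a_center 0.79 [249. 190.] [ 0.6506 -0.2136  0.0055]
tray_a_center 0.7 [392. 243.] [0.5348 0.1506 0.0055]
tray_a_center 0.67 [233. 164.] [ 0.62   -0.318   0.0055]
stand 0.74 [393. 244.] [0.5311 0.1499 0.    ]
socket_top 0.87 [395. 228.] [0.5302 0.1459 0.054 ]
catch_side 0.94 [390. 245.] [0.5743 0.1646 0.054 ]
open_side 0.74 [405. 234.] [0.5265 0.1708 0.054 ]
clamp_knob 0.94 [372. 227.] [0.5517 0.1008 0.038 ]
clamp_knob 0.67 [272. 241.] [ 0.7315 -0.0375  0.038 ]
clamp_knob 0.62 [480. 288.] [0.5229 0.3542 0.038 ]
circuit_board 0.61 [250. 135.] [ 0.5054 -0.3813  0.    ]
tweezers 0.71 [482. 289.] [0.4965 0.3546 0.    ]
flux_jar 0.72 [275. 241.] [ 0.7112 -0.0533  0.    ]
side [0.128 0.781 0.825]
tray_a_center 0.62 [365. 148.] [ 0.6417 -0.3251  0.0055]
tray_a_center 0.57 [341. 171.] [ 0.6472 -0.1903  0.0055]
stand 0.75 [314. 264.] [ 0.5315  0.1443 -0.    ]
stand 0.26 [291. 250.] [0.6016 0.1321 0.    ]
socket_top 0.58 [313. 248.] [0.5314 0.1472 0.054 ]
catch_side 0.61 [289. 250.] [0.5738 0.1772 0.054 ]
open_side 0.86 [311. 258.] [0.5191 0.1726 0.054 ]
open_side 0.64 [288. 250.] [0.5748 0.1789 0.054 ]
circuit_board 0.66 [422. 156.] [ 0.4835 -0.3812  0.    ]
tweezers 0.52 [273. 340.] [0.4945 0.3546 0.    ]
flux_jar 0.91 [298. 188.] [ 0.7137 -0.0686  0.    ]
wrist [ 0.276 -0.508  0.373]
```

View pics/scene0.png

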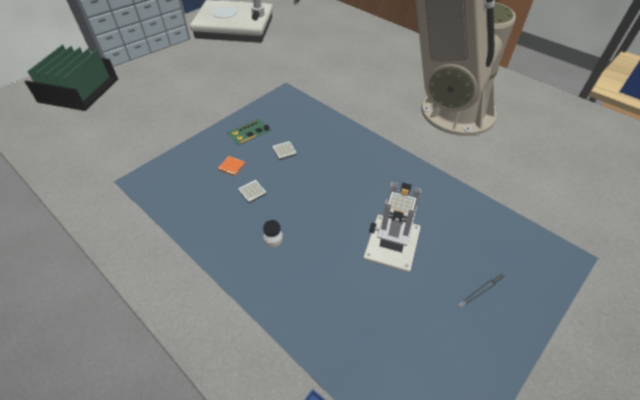

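View pics/side0.png

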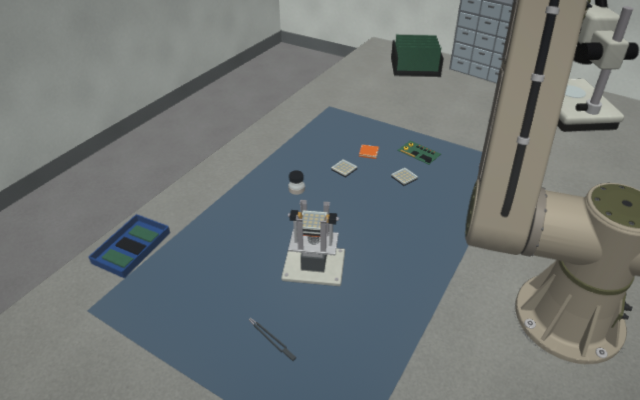

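```bash
python3 - <<'E'
from h import *
ps={c:read_camera(c) for c in("scene","side")}
for c,seeds in dict(scene=[(252,190),(284,150)],side=[(344,168),(404,176)]).items():
    p=ps[c]; im=p["color"].astype(int)
    for u,v in seeds:
        w=im[v-25:v+25,u-25:u+25]; m=((w.min(2)>130)&(w[:,:,2]-w[:,:,0]<30)).astype(np.uint8)
        n,l,st,ce=cv2.connectedComponentsWithStats(m); k=1+np.argmax(st[1:,4])
        ct=cv2.findContours((l==k).astype(np.uint8),0,2)[0]; ct=max(ct,key=len)[:,0]+[u-25,v-25]
        X=np.array([atz(p,q,.011)[:2] for q in ct]); r=cv2.minAreaRect((X*1000).astype(np.float32)); print(c,r)
# stand yaw: base plate white
for c,(u,v) in dict(scene=(393,244),side=(314,264)).items():
    p=ps[c]; im=p["color"]; 
    print(c,im[255:262:3,375:415:10].tolist() if c=="scene" else im[272:280:4,290:340:12].tolist())
a=cv2.resize(ps["scene"]["color"][170:280,350:440],(0,0),fx=4.4,fy=4.4,interpolation=2)
b=cv2.resize(ps["side"]["color"][190:300,270:360],(0,0),fx=4.4,fy=4.4,interpolation=2)
cv2.imwrite("pics/mag.png",np.hstack([a,b])[:,:,::-1])
E
```

```text
scene ((649.2147216796875, -205.20980834960938), (55.96377182006836, 54.37075424194336), 80.52748107910156)
scene ((487.99749755859375, -255.7412567138672), (57.2548828125, 54.306007385253906), 68.78425598144531)
side ((647.1082763671875, -203.8557586669922), (53.890987396240234, 54.170257568359375), 79.55908966064453)
side ((486.250244140625, -255.76254272460938), (53.05013656616211, 53.06265640258789), 67.48139953613281)
scene [[[213, 214, 204], [210, 212, 201], [211, 213, 202], [208, 209, 198]], [[214, 214, 205], [211, 212, 202], [209, 210, 200], [209, 211, 200]], [[146, 147, 141], [210, 212, 201], [208, 209, 199], [210, 211, 201]]]
side [[[188, 192, 181], [188, 191, 180], [180, 183, 172], [189, 191, 180], [188, 191, 180]], [[187, 189, 178], [184, 187, 176], [185, 187, 176], [187, 190, 179], [188, 190, 180]]]
```

View pics/mag.png

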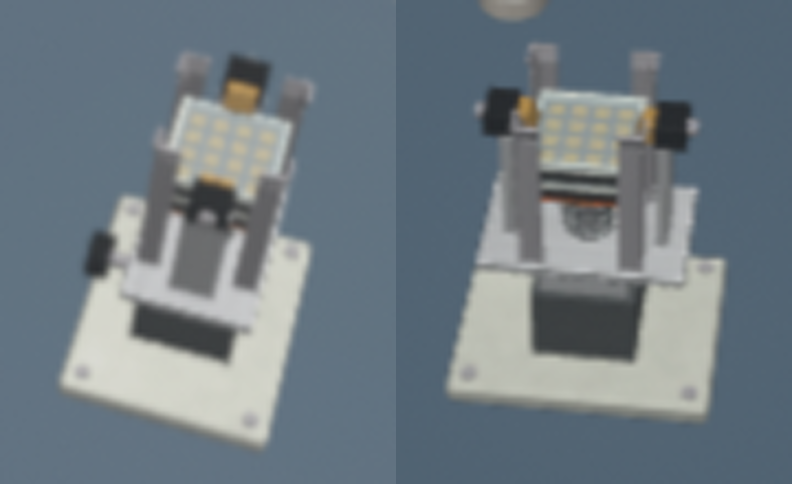

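```bash
python3 - <<'E'
from h import *
from scipy.optimize import least_squares
ps={c:read_camera(c) for c in("scene","side")}
B=lambda sx,sy:("b",sx,sy);Tt=lambda sx,sy:("t",sx,sy)
L={B(1,-1):(62,383),B(1,1):(265,440),B(-1,1):(309,243),B(-1,-1):(123,197),Tt(-1,-1):(187,97),Tt(-1,1):(293,121)}
Rr={B(1,1):(447,389),B(-1,1):(707,411),B(-1,-1):(723,260),Tt(-1,-1):(648,97),Tt(-1,1):(645,170),Tt(1,-1):(543,91),Tt(1,1):(541,165)}
def model(q,k):
    x,y,a,h=q; t,sx,sy=k; p=np.array([sx*.065,sy*.0525]) if t=="b" else np.array([sx,sy])*.0255
    c,s=np.cos(a),np.sin(a); return [x+c*p[0]-s*p[1],y+s*p[0]+c*p[1],.012 if t=="b" else h]
obs=[("scene",k,(350+u/4.4,170+v/4.4)) for k,(u,v) in L.items()]+[("side",k,(270+(u-396)/4.4,190+v/4.4)) for k,(u,v) in Rr.items()]
f=lambda q:np.concatenate([proj(ps[c],model(q,k))[0]-o for c,k,o in obs])
r=least_squares(f,[.531,.147,.3,.14],x_scale=[.01,.01,.1,.01],loss="soft_l1"); print(r.x.round(4),np.degrees(r.x[2])); print(f(r.x).reshape(-1,2).round(1).tolist())
for c in ps:
    idx=[i for i,o in enumerate(obs) if o[0]==c]
    g=lambda q:f(q).reshape(-1,2)[idx].ravel(); print(c,least_squares(g,r.x,x_scale=[.01,.01,.1,.01]).x.round(4))
E
```

```text
[0.5282 0.1481 0.4282 0.1408] 24.536193612129264
[[0.0, -0.9], [1.2, -0.6], [1.1, -1.6], [-0.3, -2.2], [-0.2, -0.7], [0.0, -0.3], [-0.7, -0.5], [0.3, -0.3], [0.4, -1.1], [-0.5, 0.5], [-2.4, 0.6], [-0.7, 0.1], [-3.8, -0.2]]
scene [0.5316 0.1495 0.4228 0.1433]
side [0.5254 0.1484 0.441  0.143 ]
```

jog_arm(
  moves=[
    {"slide":[358,-157,40],"angular":[0,0,-136],"fingers":0.0},
    {"slide":[358,-157,40],"angular":[0,0,-136],"fingers":0.0},
    {"slide":[358,-157,40],"angular":[0,0,-136],"fingers":0.0},
    {"slide":[358,-157,40],"angular":[0,0,-136],"fingers":0.0},
    {"slide":[358,-157,40],"angular":[0,0,-136],"fingers":0.0},
    {"slide":[358,-157,40],"angular":[0,0,-136],"fingers":0.0},
    {"slide":[358,-157,40],"angular":[0,0,-136],"fingers":0.0},
    {"slide":[358,-157,40],"angular":[0,0,-136],"fingers":0.0},
    {"slide":[358,-157,40],"angular":[0,0,-136],"fingers":0.0},
    {"slide":[358,-157,40],"angular":[0,0,-136],"fingers":0.0},
  ],
)

```text
clock: 2.53
tcp_pos: [0.4899, -0.2518, 0.2019]
orientation: [-0.0, 0.682, 0.731, 0.001]
wrist_force: [-1.1, -1.0, -1.5]
finger_gap: 0.0855
grip_force: 0.0
```

jog_arm(
  moves=[
    {"slide":[0,0,0],"angular":[0,0,-64],"fingers":0.2},
    {"slide":[0,0,0],"angular":[0,0,-64],"fingers":0.2},
    {"slide":[0,0,0],"angular":[0,0,-64],"fingers":0.2},
    {"slide":[0,0,0],"angular":[0,0,-64],"fingers":0.2},
    {"slide":[0,0,0],"angular":[0,0,-64],"fingers":0.2},
    {"slide":[0,0,0],"angular":[0,0,-64],"fingers":0.2},
    {"slide":[0,0,0],"angular":[0,0,-64],"fingers":0.2},
    {"slide":[0,0,0],"angular":[0,0,-64],"fingers":0.2},
    {"slide":[0,0,0],"angular":[0,0,-64],"fingers":0.2},
    {"slide":[0,0,0],"angular":[0,0,-64],"fingers":0.2},
  ],
)

```text
clock: 3.37
tcp_pos: [0.4875, -0.2555, 0.2023]
orientation: [0.0, 0.195, 0.981, -0.0]
wrist_force: [0.0, -0.3, -0.4]
finger_gap: 0.0681
grip_force: 0.0
```

```bash
cat > tr.py <<'E'
from h import *
import sys
name,gx,gy=sys.argv[1],float(sys.argv[2]),float(sys.argv[3])
s=get_state(); p=read_camera("wrist"); save(p,name)
u,v=proj(p,[gx,gy,.011],s)[0].round().astype(int); print("guess px",u,v)
print({k:np.round(s[k],4) for k in("tcp_pos","wrist_force","finger_gap","clock")},np.degrees(np.arctan2(Rt(s)[1,0],Rt(s)[0,0])))
im=p["color"].astype(int); hsv=cv2.cvtColor(p["color"],cv2.COLOR_RGB2HSV)
m=((im.min(2)>110)&(hsv[:,:,1]<90)).astype(np.uint8)
n,l,st,ce=cv2.connectedComponentsWithStats(m)
for k in range(1,n):
    if st[k,4]<600: continue
    ct=max(cv2.findContours((l==k).astype(np.uint8),0,2)[0],key=len)[:,0]
    X=np.array([atz(p,q,.011,s)[:2] for q in ct]); r=cv2.minAreaRect((X*1000).astype(np.float32)); print(st[k],r)
    t=Rt(s)[:2,:2].T@(np.array(r[0])/1000-s["tcp_pos"][:2])*1000; print("tool xy offset",t)
E
python3 tr.py w1 .487 -.256
```

```text
guess px 323 184
{'tcp_pos': array([ 0.4875, -0.2555,  0.2023]), 'wrist_force': array([ 0.0058, -0.2796, -0.3658]), 'finger_gap': np.float64(0.0681), 'clock': np.float64(3.3667)} 157.54456131249327
[    0     0   170   400 34580] ((450.17706298828125, -551.0989379882812), (210.8932647705078, 568.8291015625), 50.426700592041016)
tool xy offset [ -78.4206796 -287.3857571]
[ 297  161   49   47 2176] ((486.4458923339844, -258.92205810546875), (53.79033279418945, 53.63432693481445), 66.377685546875)
tool xy offset [-0.33821692 -3.50922606]
[ 595  344   45   51 1119] ((898.9775390625, 21.7564697265625), (58.956581115722656, 91.52831268310547), 84.55656433105469)
tool xy offset [-274.38111475  413.45994021]
[ 144  348   57   52 1676] ((669.46728515625, -552.1578979492188), (50.73939895629883, 121.08512115478516), 32.294639587402344)
tool xy offset [-281.48811743 -204.60328076]
```

View pics/w1.png

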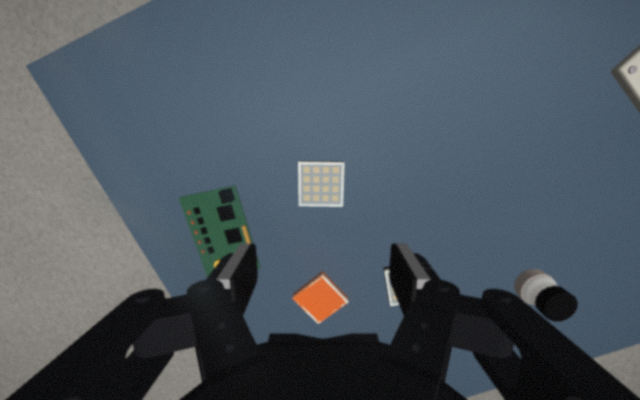

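jog_arm(
  moves=[
    {"slide":[0,-2.5,40],"fingers":0.2},
    {"slide":[0,-2.5,80],"fingers":0.2},
    {"slide":[0,-2.5,120],"fingers":0.2},
    {"slide":[0,-2.5,150],"fingers":0.2},
    {"slide":[0,-2.5,170],"fingers":0.2},
    {"slide":[0,-2.5,180],"fingers":0.2},
    {"slide":[0,-2.5,187],"fingers":0.2},
    {"slide":[0,-2.5,190],"fingers":0.2},
    {"slide":[0,-2.5,190],"fingers":0.2},
  ],
)

```text
schema error: expected keys fingers, slide, angular
```

jog_arm(
  moves=[
    {"slide":[0,0,0],"fingers":0.5},
    {"slide":[0,0,0],"fingers":0.5},
    {"slide":[0,0,0],"fingers":0.5},
    {"slide":[0,0,0],"fingers":0.5},
    {"slide":[0,0,0],"fingers":0.5},
    {"slide":[0,0,0],"fingers":0.5},
  ],
  squeeze=25,
)

```text
schema error: expected keys fingers, slide, angular
```

jog_arm(
  moves=[
    {"slide":[0,-2.5,40],"angular":[0,0,0],"fingers":0.2},
    {"slide":[0,-2.5,80],"angular":[0,0,0],"fingers":0.2},
    {"slide":[0,-2.5,120],"angular":[0,0,0],"fingers":0.2},
    {"slide":[0,-2.5,150],"angular":[0,0,0],"fingers":0.2},
    {"slide":[0,-2.5,170],"angular":[0,0,0],"fingers":0.2},
    {"slide":[0,-2.5,180],"angular":[0,0,0],"fingers":0.2},
    {"slide":[0,-2.5,187],"angular":[0,0,0],"fingers":0.2},
    {"slide":[0,-2.5,189],"angular":[0,0,0],"fingers":0.2},
    {"slide":[0,-2.5,189],"angular":[0,0,0],"fingers":0.2},
  ],
)

```text
clock: 4.17
tcp_pos: [0.4871, -0.2583, 0.014]
orientation: [0.001, 0.197, 0.98, -0.0]
wrist_force: [0.1, 0.9, 0.2]
finger_gap: 0.0681
grip_force: 0.0
```

jog_arm(
  moves=[
    {"slide":[0,0,0],"angular":[0,0,0],"fingers":0.5},
    {"slide":[0,0,0],"angular":[0,0,0],"fingers":0.5},
    {"slide":[0,0,0],"angular":[0,0,0],"fingers":0.5},
    {"slide":[0,0,0],"angular":[0,0,0],"fingers":0.5},
    {"slide":[0,0,0],"angular":[0,0,0],"fingers":0.5},
    {"slide":[0,0,0],"angular":[0,0,0],"fingers":0.5},
  ],
  squeeze=25,
)

```text
clock: 4.67
tcp_pos: [0.4877, -0.2587, 0.015]
orientation: [0.002, 0.196, 0.981, -0.001]
wrist_force: [-0.6, 0.4, 6.3]
finger_gap: 0.0497
grip_force: 26.2
```

jog_arm(
  moves=[
    {"slide":[0,0,-20],"angular":[0,0,0],"fingers":0.5},
    {"slide":[0,0,-60],"angular":[0,0,0],"fingers":0.5},
    {"slide":[0,10,-100],"angular":[0,0,0],"fingers":0.5},
    {"slide":[5,40,-135],"angular":[0,0,-7],"fingers":0.5},
    {"slide":[15,75,-160],"angular":[0,0,-14],"fingers":0.5},
    {"slide":[20,110,-180],"angular":[0,0,-21],"fingers":0.5},
    {"slide":[25,148,-195],"angular":[0,0,-28],"fingers":0.5},
    {"slide":[30,185,-210],"angular":[0,0,-35],"fingers":0.5},
    {"slide":[36,222,-220],"angular":[0,0,-41],"fingers":0.5},
    {"slide":[42,260,-235],"angular":[0,0,-47],"fingers":0.5},
  ],
)

```text
clock: 5.5
tcp_pos: [0.5475, -0.0004, 0.2491]
orientation: [0.0, -0.214, 0.977, -0.0]
wrist_force: [1.4, -0.0, -0.6]
finger_gap: 0.0501
grip_force: 26.5
```

jog_arm(
  moves=[
    {"slide":[-25,30,0],"angular":[0,0,0],"fingers":0.5},
    {"slide":[-50,60,0],"angular":[0,0,0],"fingers":0.5},
    {"slide":[-75,90,0],"angular":[0,0,0],"fingers":0.5},
    {"slide":[-95,120,0],"angular":[0,0,0],"fingers":0.5},
    {"slide":[-108,136,0],"angular":[0,0,0],"fingers":0.5},
    {"slide":[-114,142,0],"angular":[0,0,0],"fingers":0.5},
    {"slide":[-114,142,0],"angular":[0,0,0],"fingers":0.5},
    {"slide":[-114,142,0],"angular":[0,0,0],"fingers":0.5},
  ],
)

```text
clock: 6.17
tcp_pos: [0.5926, 0.1738, 0.248]
orientation: [-0.0, -0.211, 0.977, -0.0]
wrist_force: [-0.5, -0.1, -0.6]
finger_gap: 0.0501
grip_force: 26.5
```

```bash
python3 - <<'E'
from h import *
s=get_state(); p=read_camera("wrist"); np.savez("w2.npz",**{k:p[k] for k in p if k!="shot"},**{k:s[k] for k in("tcp_pos","orientation")})
print(s["tcp_pos"],T(p,s)[:3].round(3))
im=p["color"].copy()
x,y,a,h=.529,.1485,np.radians(24.5),.1425
def W(px,py,z): c,q=np.cos(a),np.sin(a); return [x+c*px-q*py,y+q*px+c*py,z]
for sx in(-1,1):
  for sy in(-1,1):
    for (dx,dy,z,col) in((.0255,.0255,h,(255,0,0)),(.029,.029,h+.0245,(0,255,0)),(.065,.0525,.012,(255,0,255))):
        u=proj(p,W(sx*dx,sy*dy,z),s)[0]; print((sx,sy,z),u.round(1)); cv2.circle(im,tuple(int(i) for i in u),2,col,-1)
cv2.imwrite("pics/w2.png",cv2.resize(im,(800,500))[:,:,::-1])
E
```

```text
[0.59263883 0.17380813 0.24797902] [[-0.412  0.877  0.247  0.529]
 [ 0.911  0.397  0.111  0.145]
 [-0.001  0.27  -0.963  0.38 ]]
(-1, -1, 0.1425) [293.9  88. ]
(-1, -1, 0.16699999999999998) [285.1  78.6]
(-1, -1, 0.012) [280.6  64.2]
(-1, 1, 0.1425) [360.5  87.8]
(-1, 1, 0.16699999999999998) [370.2  78.4]
(-1, 1, 0.012) [370.8  63.9]
(1, -1, 0.1425) [295.7 155. ]
(1, -1, 0.16699999999999998) [288.1 163.6]
(1, -1, 0.012) [284.8 174.5]
(1, 1, 0.1425) [358.5 154.8]
(1, 1, 0.16699999999999998) [367.  163.4]
(1, 1, 0.012) [366.7 174.3]
```

View pics/w2.png

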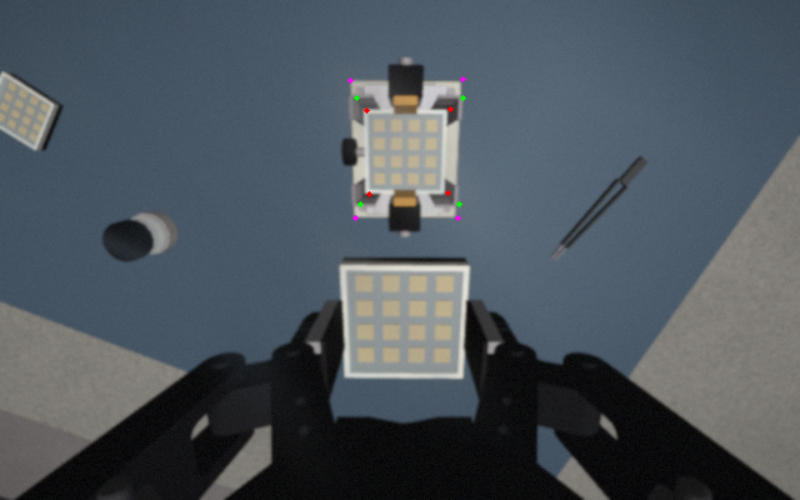

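```bash
python3 - <<'E'
from h import *
p=dict(np.load("w2.npz")); s=p; im=p["color"].astype(int); hsv=cv2.cvtColor(p["color"],cv2.COLOR_RGB2HSV)
R3=Rt(s); t0=np.array(s["tcp_pos"])
print("axis px",proj(p,[.529,.1485,.1425],s))
def rect(u0,v0,u1,v1,z,thr):
    w=im[v0:v1,u0:u1]; m=(w.min(2)>thr).astype(np.uint8)
    l=cv2.connectedComponents(m)[1]; 
    n,l,st,_=cv2.connectedComponentsWithStats(m); k=1+np.argmax(st[1:,4])
    ct=max(cv2.findContours((l==k).astype(np.uint8),0,2)[0],key=len)[:,0]+[u0,v0]
    X=np.array([atz(p,q,z,s)[:2] for q in ct]); r=cv2.minAreaRect((X*1000).astype(np.float32)); 
    print(st[k],r,"tool xy",R3[:2,:2].T@(np.array(r[0])/1000-t0[:2])*1000)
rect(268,200,382,310,t0[2]-.004,110)
# stored tray edges: profile along row/col through centre at pixels
for v in (105,120,135): print(v,im[v,284:368].min(1).tolist())
for u in (300,312,340,350): print(u,im[76:168,u].min(1).tolist())
E
```

```text
axis px [[327.13744175 122.40714103]]
[   3   11  106   93 9174] ((591.663330078125, 173.44131469726562), (52.06171417236328, 52.17045211791992), 24.102319717407227) tool xy [1.03990159 0.06899212]
105 [178, 182, 182, 180, 179, 178, 186, 193, 199, 193, 177, 160, 152, 153, 154, 156, 154, 155, 151, 153, 152, 150, 153, 155, 157, 148, 150, 155, 155, 156, 154, 158, 154, 150, 154, 153, 157, 155, 155, 151, 154, 157, 161, 155, 150, 152, 155, 157, 155, 156, 157, 159, 160, 156, 157, 159, 160, 161, 158, 159, 160, 161, 158, 159, 159, 162, 165, 158, 164, 175, 198, 212, 209, 198, 194, 187, 187, 189, 188, 188, 190, 183, 168, 139]
120 [86, 119, 139, 145, 145, 147, 155, 174, 193, 198, 186, 168, 156, 152, 155, 157, 154, 156, 156, 157, 157, 156, 159, 159, 156, 155, 153, 156, 154, 159, 159, 156, 161, 161, 158, 157, 158, 157, 156, 158, 154, 155, 159, 159, 159, 159, 159, 157, 162, 160, 159, 161, 158, 158, 159, 160, 161, 162, 163, 160, 161, 162, 163, 163, 159, 162, 157, 158, 166, 187, 204, 206, 201, 189, 182, 183, 182, 182, 185, 187, 181, 172, 148, 111]
135 [185, 188, 189, 190, 191, 191, 193, 196, 204, 208
[... 1499 characters left out ...]
159, 161, 161, 156, 158, 161, 158, 155, 155, 154, 153, 154, 152, 154, 156, 160, 161, 159, 155, 157, 158, 155, 154, 154, 153, 151, 150, 150, 153, 154, 159, 157, 156, 172, 189, 205, 207, 199, 198, 192, 193, 195, 194, 194, 195, 194, 195, 196, 196, 194]
350 [170, 147, 126, 107, 90, 78, 77, 73, 63, 63, 81, 138, 195, 214, 206, 183, 164, 162, 158, 163, 166, 161, 162, 163, 161, 165, 166, 162, 164, 165, 161, 158, 156, 160, 160, 166, 161, 162, 162, 163, 161, 163, 162, 161, 157, 159, 160, 158, 161, 158, 161, 161, 160, 161, 159, 161, 160, 159, 158, 156, 156, 155, 161, 160, 158, 155, 157, 157, 158, 157, 156, 160, 155, 157, 159, 168, 187, 198, 183, 132, 89, 79, 79, 87, 92, 95, 99, 120, 143, 164, 184, 194]
```

```bash
python3 - <<'E'
from h import *
p=dict(np.load("w2.npz")); R3=Rt(p); t0=np.array(p["tcp_pos"])
for z in(.139,.1425):
    X=atz(p,(323.8,120.8),z,p); print(X,"tool",R3.T@(X-t0)*1000)
X=[atz(p,q,.1425,p)[:2] for q in((293,120),(354.5,120),(323.8,89),(323.8,152.8))]; print(np.linalg.norm(X[0]-X[1]),np.linalg.norm(X[2]-X[3]))
print(np.degrees(np.arctan2(*(X[3]-X[2])[::-1])),np.degrees(np.arctan2(R3[1,0],R3[0,0])))
E
```

```text
[0.52896757 0.14560114 0.139     ] tool [ 69.57743967   0.6806265  109.01654329]
[0.5289725  0.14559529 0.1425    ] tool [ 69.57727263   0.67130015 105.51654736]
0.048441056197029736 0.048511689508865134
24.38850895036803 -155.5964705992104
```

jog_arm(
  moves=[
    {"slide":[25,0.6,0],"angular":[0,0,0],"fingers":0.5},
    {"slide":[50,0.6,10],"angular":[0,0,0],"fingers":0.5},
    {"slide":[64,0.6,25],"angular":[0,0,0],"fingers":0.5},
    {"slide":[68.5,0.6,40],"angular":[0,0,0],"fingers":0.5},
    {"slide":[68.5,0.6,52],"angular":[0,0,0],"fingers":0.5},
    {"slide":[68.5,0.6,58],"angular":[0,0,0],"fingers":0.5},
    {"slide":[68.5,0.6,58],"angular":[0,0,0],"fingers":0.5},
    {"slide":[68.5,0.6,58],"angular":[0,0,0],"fingers":0.5},
  ],
)

```text
clock: 6.88
tcp_pos: [0.5303, 0.1454, 0.1904]
orientation: [0.0, -0.21, 0.978, -0.0]
wrist_force: [-0.2, 0.5, -0.5]
finger_gap: 0.0502
grip_force: 26.5
```

```bash
python3 - <<'E'
from h import *
s=get_state(); print(s["wrist_force"],s["ft_torque"],s["tcp_pos"])
a,b,w=[read_camera(c) for c in("scene","side","wrist")]
f=lambda q,u,v:cv2.resize(q["color"][v:v+110,u:u+90],(0,0),fx=3.6,fy=3.6,interpolation=2)
w=cv2.resize(w["color"][180:380,200:440],(240,396//2*1),interpolation=2)
A,B=f(a,355,155),f(b,270,170)
cv2.imwrite("pics/m3.png",np.hstack([A,B])[:,:,::-1])
E
```

```text
[-0.19899968  0.48911017 -0.53714676] [0.01790434 0.01495384 0.01089235] [0.53032178 0.14544279 0.1903694 ]
```

View pics/m3.png

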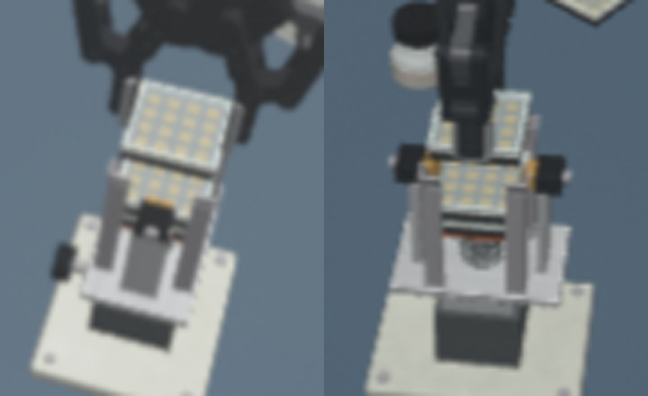

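jog_arm(
  moves=[
    {"slide":[0,0,4],"angular":[0,0,0],"fingers":0.5},
    {"slide":[0,0,7],"angular":[0,0,0],"fingers":0.5},
    {"slide":[0,0,10],"angular":[0,0,0],"fingers":0.5},
    {"slide":[0,0,13],"angular":[0,0,0],"fingers":0.5},
    {"slide":[0,0,15],"angular":[0,0,0],"fingers":0.5},
    {"slide":[0,0,15],"angular":[0,0,0],"fingers":0.5},
  ],
)

```text
clock: 7.53
tcp_pos: [0.5297, 0.1464, 0.1743]
orientation: [-0.001, -0.211, 0.977, -0.0]
wrist_force: [-0.3, -0.6, 0.2]
finger_gap: 0.0499
grip_force: 26.5
```

jog_arm(
  moves=[
    {"slide":[0,0,1.5],"angular":[0,0,0],"fingers":0.5},
    {"slide":[0,0,3],"angular":[0,0,0],"fingers":0.5},
    {"slide":[0,0,5],"angular":[0,0,0],"fingers":0.5},
    {"slide":[0,0,5],"angular":[0,0,0],"fingers":0.5},
  ],
)

```text
clock: 7.87
tcp_pos: [0.53, 0.1464, 0.1696]
orientation: [-0.0, -0.211, 0.977, -0.0]
wrist_force: [-0.0, -0.2, 0.7]
finger_gap: 0.0502
grip_force: 26.5
```

jog_arm(
  moves=[
    {"slide":[0,0,1],"angular":[0,0,0],"fingers":0.5},
    {"slide":[0,0,2],"angular":[0,0,0],"fingers":0.5},
    {"slide":[0,0,2],"angular":[0,0,0],"fingers":0.5},
  ],
)

```text
clock: 8.12
tcp_pos: [0.5301, 0.1464, 0.1679]
orientation: [-0.0, -0.211, 0.977, -0.0]
wrist_force: [0.6, 0.1, -0.8]
finger_gap: 0.0497
grip_force: 26.5
```

jog_arm(
  moves=[
    {"slide":[0,0,1],"angular":[0,0,0],"fingers":0.5},
    {"slide":[0,0,2],"angular":[0,0,0],"fingers":0.5},
    {"slide":[0,0,2],"angular":[0,0,0],"fingers":0.5},
  ],
)

```text
clock: 8.37
tcp_pos: [0.5301, 0.1464, 0.1659]
orientation: [-0.0, -0.211, 0.977, -0.0]
wrist_force: [0.7, -1.0, -0.8]
finger_gap: 0.0499
grip_force: 26.5
```

jog_arm(
  moves=[
    {"slide":[0,0,1],"angular":[0,0,0],"fingers":0.5},
    {"slide":[0,0,2],"angular":[0,0,0],"fingers":0.5},
    {"slide":[0,0,2],"angular":[0,0,0],"fingers":0.5},
  ],
)

```text
clock: 8.62
tcp_pos: [0.5305, 0.1465, 0.1643]
orientation: [0.0, -0.211, 0.977, -0.0]
wrist_force: [1.3, 0.4, 0.7]
finger_gap: 0.05
grip_force: 26.7
```

jog_arm(
  moves=[
    {"slide":[0,0,1],"angular":[0,0,0],"fingers":0.5},
    {"slide":[0,0,2],"angular":[0,0,0],"fingers":0.5},
    {"slide":[0,0,2],"angular":[0,0,0],"fingers":0.5},
  ],
)

```text
clock: 8.87
tcp_pos: [0.5304, 0.1464, 0.1623]
orientation: [0.0, -0.211, 0.977, -0.0]
wrist_force: [-0.7, -0.1, 2.7]
finger_gap: 0.0499
grip_force: 26.9
```

jog_arm(
  moves=[
    {"slide":[0,0,0],"angular":[0,0,0],"fingers":0.2},
    {"slide":[0,0,0],"angular":[0,0,0],"fingers":0.2},
    {"slide":[0,0,0],"angular":[0,0,0],"fingers":0.2},
    {"slide":[0,0,-20],"angular":[0,0,0],"fingers":0.2},
    {"slide":[0,0,-50],"angular":[0,0,0],"fingers":0.2},
    {"slide":[0,0,-60],"angular":[0,0,0],"fingers":1.0},
    {"slide":[0,0,-60],"angular":[0,0,0],"fingers":1.0},
    {"slide":[0,0,-60],"angular":[0,0,0],"fingers":1.0},
    {"slide":[0,0,-60],"angular":[0,0,0],"fingers":1.0},
    {"slide":[0,0,-60],"angular":[0,0,0],"fingers":1.0},
  ],
)

```text
clock: 9.7
tcp_pos: [0.5293, 0.1463, 0.2204]
orientation: [-0.001, -0.211, 0.977, 0.0]
wrist_force: [-0.5, 0.3, -0.3]
finger_gap: 0.0078
grip_force: 0.0
```

```bash
python3 - <<'E'
from h import *
s=get_state(); print(s["wrist_force"],s["finger_gap"],s["tcp_pos"],s["clock"])
a,b=[read_camera(c) for c in("scene","side")]
f=lambda q,u,v:cv2.resize(q["color"][v:v+110,u:u+90],(0,0),fx=3.6,fy=3.6,interpolation=2)
cv2.imwrite("pics/m4.png",np.hstack([f(a,355,155),f(b,270,170)])[:,:,::-1])
E
```

```text
[-0.46061984  0.27534257 -0.33332224] 0.00779764085746833 [0.5292574  0.14626608 0.22035337] 9.7
```

View pics/m4.png

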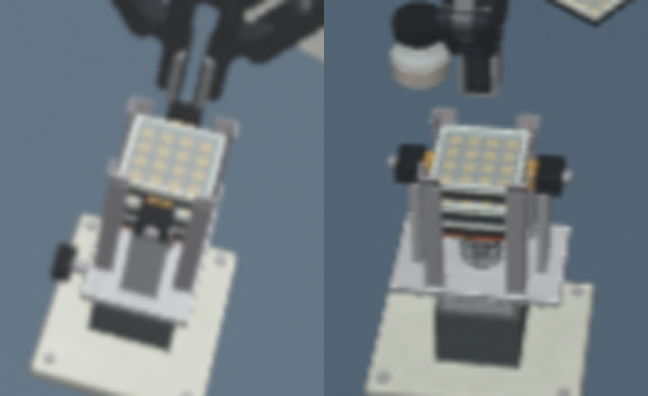

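jog_arm(
  moves=[
    {"slide":[0,0,15],"angular":[0,0,0],"fingers":1.0},
    {"slide":[0,0,28],"angular":[0,0,0],"fingers":1.0},
    {"slide":[0,0,36],"angular":[0,0,0],"fingers":1.0},
    {"slide":[0,0,40],"angular":[0,0,0],"fingers":1.0},
    {"slide":[0,0,40],"angular":[0,0,0],"fingers":1.0},
  ],
)

```text
clock: 10.22
tcp_pos: [0.5293, 0.1463, 0.1807]
orientation: [-0.001, -0.211, 0.977, 0.0]
wrist_force: [-0.7, 0.5, -0.4]
finger_gap: 0.0
grip_force: 0.0
```

jog_arm(
  moves=[
    {"slide":[0,0,1.5],"angular":[0,0,0],"fingers":1.0},
    {"slide":[0,0,3],"angular":[0,0,0],"fingers":1.0},
    {"slide":[0,0,4],"angular":[0,0,0],"fingers":1.0},
    {"slide":[0,0,4],"angular":[0,0,0],"fingers":1.0},
  ],
)

```text
clock: 10.55
tcp_pos: [0.5304, 0.1464, 0.1783]
orientation: [0.0, -0.211, 0.977, -0.0]
wrist_force: [0.4, -0.0, -0.6]
finger_gap: 0.0003
grip_force: 0.0
```

jog_arm(
  moves=[
    {"slide":[0,0,1.5],"angular":[0,0,0],"fingers":1.0},
    {"slide":[0,0,3],"angular":[0,0,0],"fingers":1.0},
    {"slide":[0,0,4],"angular":[0,0,0],"fingers":1.0},
    {"slide":[0,0,4],"angular":[0,0,0],"fingers":1.0},
  ],
)

```text
clock: 10.88
tcp_pos: [0.53, 0.1464, 0.1738]
orientation: [-0.0, -0.211, 0.977, -0.0]
wrist_force: [0.1, -1.1, 0.4]
finger_gap: 0.0002
grip_force: 0.0
```

jog_arm(
  moves=[
    {"slide":[0,0,1.5],"angular":[0,0,0],"fingers":1.0},
    {"slide":[0,0,3],"angular":[0,0,0],"fingers":1.0},
    {"slide":[0,0,3],"angular":[0,0,0],"fingers":1.0},
  ],
)

```text
clock: 11.13
tcp_pos: [0.53, 0.1464, 0.1707]
orientation: [-0.0, -0.211, 0.977, -0.0]
wrist_force: [-0.4, -0.7, 0.1]
finger_gap: 0.0001
grip_force: 0.0
```

jog_arm(
  moves=[
    {"slide":[0,0,1.5],"angular":[0,0,0],"fingers":1.0},
    {"slide":[0,0,3],"angular":[0,0,0],"fingers":1.0},
    {"slide":[0,0,3],"angular":[0,0,0],"fingers":1.0},
  ],
)

```text
clock: 11.38
tcp_pos: [0.5304, 0.1464, 0.1682]
orientation: [0.0, -0.211, 0.977, -0.0]
wrist_force: [0.8, -0.4, 2.2]
finger_gap: 0.0002
grip_force: 1.1
```

jog_arm(
  moves=[
    {"slide":[0,0,1.5],"angular":[0,0,0],"fingers":1.0},
    {"slide":[0,0,3],"angular":[0,0,0],"fingers":1.0},
    {"slide":[0,0,3],"angular":[0,0,0],"fingers":1.0},
  ],
)

```text
clock: 11.63
tcp_pos: [0.5301, 0.1464, 0.1648]
orientation: [-0.0, -0.211, 0.977, -0.0]
wrist_force: [-0.1, -0.5, -0.3]
finger_gap: -0.0001
grip_force: 0.0
```

jog_arm(
  moves=[
    {"slide":[0,0,1],"angular":[0,0,0],"fingers":1.0},
    {"slide":[0,0,2],"angular":[0,0,0],"fingers":1.0},
    {"slide":[0,0,2],"angular":[0,0,0],"fingers":1.0},
  ],
)

```text
clock: 11.88
tcp_pos: [0.53, 0.1464, 0.1631]
orientation: [-0.0, -0.211, 0.977, -0.0]
wrist_force: [-1.4, 0.8, 4.3]
finger_gap: 0.0001
grip_force: 2.0
```

jog_arm(
  moves=[
    {"slide":[0,0,1],"angular":[0,0,0],"fingers":1.0},
    {"slide":[0,0,2],"angular":[0,0,0],"fingers":1.0},
    {"slide":[0,0,2],"angular":[0,0,0],"fingers":1.0},
  ],
)

```text
clock: 12.13
tcp_pos: [0.53, 0.1464, 0.1613]
orientation: [-0.0, -0.211, 0.977, -0.0]
wrist_force: [-2.1, -0.7, 5.2]
finger_gap: 0.0002
grip_force: 2.6
```

jog_arm(
  moves=[
    {"slide":[0,0,1],"angular":[0,0,0],"fingers":1.0},
    {"slide":[0,0,2],"angular":[0,0,0],"fingers":1.0},
    {"slide":[0,0,2],"angular":[0,0,0],"fingers":1.0},
  ],
)

```text
clock: 12.38
tcp_pos: [0.53, 0.1463, 0.1593]
orientation: [-0.0, -0.211, 0.977, -0.0]
wrist_force: [-1.2, 0.0, 4.7]
finger_gap: -0.0003
grip_force: 2.7
```

jog_arm(
  moves=[
    {"slide":[0,0,1],"angular":[0,0,0],"fingers":1.0},
    {"slide":[0,0,2],"angular":[0,0,0],"fingers":1.0},
    {"slide":[0,0,2],"angular":[0,0,0],"fingers":1.0},
  ],
)

```text
clock: 12.63
tcp_pos: [0.53, 0.1464, 0.1574]
orientation: [0.0, -0.211, 0.977, -0.0]
wrist_force: [-1.3, 0.1, 5.7]
finger_gap: -0.0003
grip_force: 2.8
```

jog_arm(
  moves=[
    {"slide":[0,0,1],"angular":[0,0,0],"fingers":1.0},
    {"slide":[0,0,2],"angular":[0,0,0],"fingers":1.0},
    {"slide":[0,0,2],"angular":[0,0,0],"fingers":1.0},
  ],
)

```text
clock: 12.88
tcp_pos: [0.53, 0.1464, 0.1554]
orientation: [0.0, -0.211, 0.977, -0.0]
wrist_force: [-2.7, -0.0, 6.7]
finger_gap: 0.0001
grip_force: 3.0
```

jog_arm(
  moves=[
    {"slide":[0,0,1],"angular":[0,0,0],"fingers":1.0},
    {"slide":[0,0,2],"angular":[0,0,0],"fingers":1.0},
    {"slide":[0,0,2],"angular":[0,0,0],"fingers":1.0},
  ],
)

```text
clock: 13.13
tcp_pos: [0.53, 0.1463, 0.1532]
orientation: [-0.0, -0.211, 0.977, -0.0]
wrist_force: [-0.8, -0.5, 4.3]
finger_gap: -0.0003
grip_force: 2.3
```

jog_arm(
  moves=[
    {"slide":[0,0,1],"angular":[0,0,0],"fingers":1.0},
    {"slide":[0,0,2],"angular":[0,0,0],"fingers":1.0},
    {"slide":[0,0,2],"angular":[0,0,0],"fingers":1.0},
  ],
)

```text
clock: 13.38
tcp_pos: [0.53, 0.1464, 0.1511]
orientation: [-0.0, -0.211, 0.977, -0.0]
wrist_force: [-1.6, 0.0, 5.2]
finger_gap: 0.0
grip_force: 2.3
```

jog_arm(
  moves=[
    {"slide":[0,0,1],"angular":[0,0,0],"fingers":1.0},
    {"slide":[0,0,2],"angular":[0,0,0],"fingers":1.0},
    {"slide":[0,0,2],"angular":[0,0,0],"fingers":1.0},
  ],
)

```text
clock: 13.63
tcp_pos: [0.53, 0.1464, 0.1491]
orientation: [-0.0, -0.211, 0.977, -0.0]
wrist_force: [-0.3, -0.1, 4.4]
finger_gap: 0.0002
grip_force: 2.4
```

jog_arm(
  moves=[
    {"slide":[0,0,-2],"angular":[0,0,0],"fingers":1.0},
    {"slide":[0,0,-5],"angular":[0,0,0],"fingers":1.0},
    {"slide":[0,0,-10],"angular":[0,0,0],"fingers":1.0},
    {"slide":[0,0,-30],"angular":[0,0,0],"fingers":1.0},
    {"slide":[0,0,-60],"angular":[0,0,0],"fingers":1.0},
    {"slide":[0,0,-90],"angular":[0,0,0],"fingers":0.2},
  ],
)

```text
clock: 14.13
tcp_pos: [0.5292, 0.1463, 0.239]
orientation: [-0.002, -0.211, 0.977, 0.0]
wrist_force: [0.7, -0.3, -1.4]
finger_gap: 0.0111
grip_force: 0.0
```

```bash
python3 - <<'E'
from h import *
s=get_state(); print(s["wrist_force"],s["tcp_pos"],s["clock"])
a,b=[read_camera(c) for c in("scene","side")]
f=lambda q,u,v:cv2.resize(q["color"][v:v+110,u:u+90],(0,0),fx=4.4,fy=4.4,interpolation=2)
cv2.imwrite("pics/m5.png",np.hstack([f(a,355,155),f(b,270,170)])[:,:,::-1])
E
```

```text
[ 0.73702772 -0.30941406 -1.44650585] [0.5291601  0.14627875 0.23902464] 14.1333
```

View pics/m5.png

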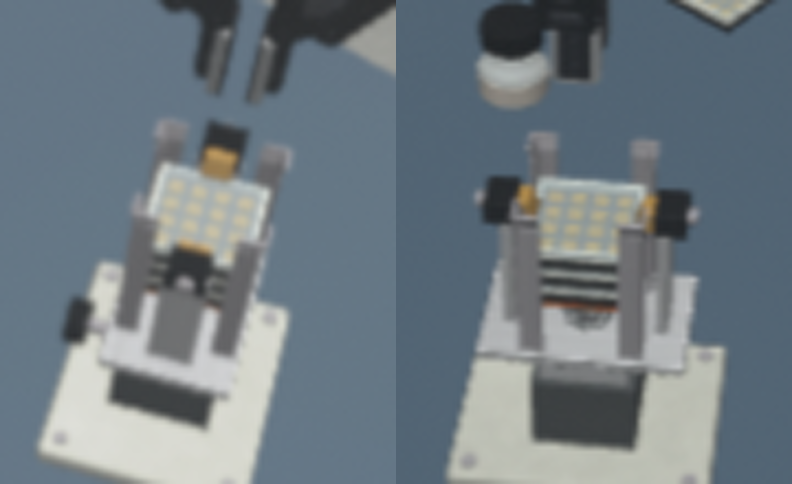

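jog_arm(
  moves=[
    {"slide":[4,-35,0],"angular":[0,0,4],"fingers":0.2},
    {"slide":[8,-74,0],"angular":[0,0,8],"fingers":0.2},
    {"slide":[12,-114,0],"angular":[0,0,12],"fingers":0.2},
    {"slide":[16,-154,5],"angular":[0,0,16],"fingers":0.2},
    {"slide":[20,-194,10],"angular":[0,0,20],"fingers":0.2},
    {"slide":[24,-234,20],"angular":[0,0,24],"fingers":0.2},
    {"slide":[28,-274,28],"angular":[0,0,28],"fingers":0.2},
    {"slide":[32,-312,34],"angular":[0,0,32],"fingers":0.2},
    {"slide":[35,-345,38],"angular":[0,0,34.5],"fingers":0.2},
    {"slide":[36,-369,40],"angular":[0,0,34.5],"fingers":0.2},
  ],
)

```text
clock: 15.07
tcp_pos: [0.6495, -0.2078, 0.1969]
orientation: [-0.001, 0.09, 0.996, 0.0]
wrist_force: [-0.2, 0.2, -0.6]
finger_gap: 0.0684
grip_force: 0.0
```

jog_arm(
  moves=[
    {"slide":[0,0,0],"angular":[0,0,0],"fingers":0.2},
    {"slide":[0,0,0],"angular":[0,0,0],"fingers":0.2},
    {"slide":[0,0,0],"angular":[0,0,0],"fingers":0.2},
  ],
)

```text
clock: 15.32
tcp_pos: [0.6492, -0.2039, 0.1983]
orientation: [-0.001, 0.088, 0.996, 0.0]
wrist_force: [-0.9, -0.5, 0.2]
finger_gap: 0.0681
grip_force: 0.0
```

```bash
python3 tr.py w6 .648 -.2045
```

```text
guess px 323 184
{'tcp_pos': array([ 0.6492, -0.2039,  0.1983]), 'wrist_force': array([-0.9192, -0.4735,  0.1863]), 'finger_gap': np.float64(0.0681), 'clock': np.float64(15.3167)} 169.88571173633036
[ 592    0   48   94 2174] ((557.571533203125, 115.86822509765625), (103.54242706298828, 27.344322204589844), 23.08063507080078)
tool xy offset [146.31973203 298.74334515]
[    0    31   116   369 21767] ((689.7496948242188, -539.9069213867188), (143.50930786132812, 490.6356201171875), 62.864288330078125)
tool xy offset [ -98.96609918 -323.6280766 ]
[ 296  161   49   47 2229] ((647.75341796875, -207.5564422607422), (53.977195739746094, 52.76416778564453), 79.82546997070312)
tool xy offset [ 0.74220161 -3.81779814]
[ 539  296  101   89 5049] ((906.0008544921875, 140.47935485839844), (201.1246337890625, 96.29662322998047), 41.150760650634766)
tool xy offset [-192.37230571  384.16086223]
[ 446  348   57   52 1684] ((956.3928833007812, -55.91893005371094), (118.105224609375, 50.3909912109375), 24.382352828979492)
tool xy offset [-276.47103693  199.664339  ]
[ 144  363   57   37 1350] ((889.46484375, -461.5829162597656), (47.44282150268555, 103.6441879272461), 31.27131462097168)
tool xy offset [-281.82264926 -211.44864818]
```

jog_arm(
  moves=[
    {"slide":[1.5,-2.5,40],"angular":[0,0,0],"fingers":0.2},
    {"slide":[1.5,-2.5,80],"angular":[0,0,0],"fingers":0.2},
    {"slide":[1.5,-2.5,120],"angular":[0,0,0],"fingers":0.2},
    {"slide":[1.5,-2.5,150],"angular":[0,0,0],"fingers":0.2},
    {"slide":[1.5,-2.5,168],"angular":[0,0,0],"fingers":0.2},
    {"slide":[1.5,-2.5,177],"angular":[0,0,0],"fingers":0.2},
    {"slide":[1.5,-2.5,182],"angular":[0,0,0],"fingers":0.2},
    {"slide":[1.5,-2.5,183],"angular":[0,0,0],"fingers":0.2},
    {"slide":[1.5,-2.5,183],"angular":[0,0,0],"fingers":0.2},
  ],
)

```text
clock: 16.12
tcp_pos: [0.6488, -0.2066, 0.0177]
orientation: [0.001, 0.088, 0.996, -0.0]
wrist_force: [1.3, 0.2, -0.3]
finger_gap: 0.0682
grip_force: 0.0
```

jog_arm(
  moves=[
    {"slide":[0,0,0],"angular":[0,0,0],"fingers":0.5},
    {"slide":[0,0,0],"angular":[0,0,0],"fingers":0.5},
    {"slide":[0,0,0],"angular":[0,0,0],"fingers":0.5},
    {"slide":[0,0,0],"angular":[0,0,0],"fingers":0.5},
    {"slide":[0,0,0],"angular":[0,0,0],"fingers":0.5},
    {"slide":[0,0,0],"angular":[0,0,0],"fingers":0.5},
  ],
  squeeze=25,
)

```text
clock: 16.62
tcp_pos: [0.6491, -0.2072, 0.0186]
orientation: [0.002, 0.088, 0.996, -0.0]
wrist_force: [-0.9, 1.6, 6.5]
finger_gap: 0.0484
grip_force: 25.3
```

jog_arm(
  moves=[
    {"slide":[0,0,-10],"angular":[0,0,0],"fingers":0.5},
    {"slide":[0,0,-40],"angular":[0,0,0],"fingers":0.5},
    {"slide":[0,0,-80],"angular":[0,0,0],"fingers":0.5},
    {"slide":[0,0,-110],"angular":[0,0,0],"fingers":0.5},
    {"slide":[0,0,-110],"angular":[0,0,0],"fingers":0.5},
    {"slide":[0,0,-110],"angular":[0,0,0],"fingers":0.5},
  ],
)

```text
clock: 17.12
tcp_pos: [0.6498, -0.2078, 0.1303]
orientation: [0.003, 0.088, 0.996, -0.001]
wrist_force: [0.2, 0.2, -1.2]
finger_gap: 0.0479
grip_force: 26.0
```

```bash
python3 - <<'E'
from h import *
s=get_state(); print(s["tcp_pos"],s["wrist_force"],s["finger_gap"],s["grip_force"])
p=read_camera("wrist"); a=read_camera("scene"); b=read_camera("side")
f=lambda q,X:cv2.resize(q["color"][X[1]-30:X[1]+30,X[0]-30:X[0]+30],(260,260),interpolation=2)
U=[proj(q,s["tcp_pos"])[0].astype(int) for q in(a,b)]; print(U)
w=cv2.resize(p["color"][180:340,240:400],(260,260),interpolation=2)
cv2.imwrite("pics/g7.png",np.hstack([w,f(a,U[0]),f(b,U[1])])[:,:,::-1])
E
```

```text
[ 0.64977784 -0.20775402  0.13025489] [ 0.17632969  0.20821442 -1.19747531] 0.04793236687990932 25.988540947437286
[array([244, 155]), array([344, 129])]
```

View pics/g7.png

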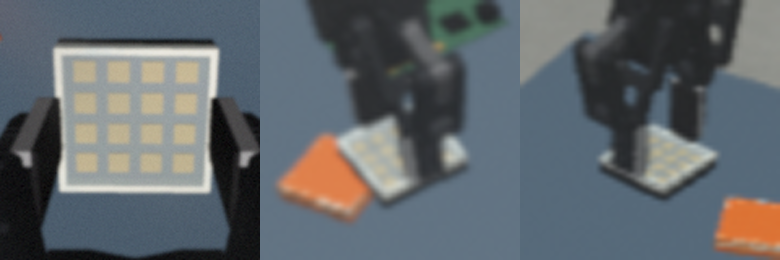

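jog_arm(
  moves=[
    {"slide":[0,10,-35],"angular":[0,0,0],"fingers":0.5},
    {"slide":[12,30,-65],"angular":[0,0,-3],"fingers":0.5},
    {"slide":[28,60,-85],"angular":[0,0,-7],"fingers":0.5},
    {"slide":[44,90,-100],"angular":[0,0,-11],"fingers":0.5},
    {"slide":[62,122,-110],"angular":[0,0,-15],"fingers":0.5},
    {"slide":[80,155,-110],"angular":[0,0,-19],"fingers":0.5},
    {"slide":[99,189,-110],"angular":[0,0,-23],"fingers":0.5},
    {"slide":[118,223,-110],"angular":[0,0,-27],"fingers":0.5},
    {"slide":[137,257,-110],"angular":[0,0,-31],"fingers":0.5},
    {"slide":[156,291,-110],"angular":[0,0,-34.5],"fingers":0.5},
  ],
)

```text
clock: 18.1
tcp_pos: [0.5435, 0.1086, 0.2344]
orientation: [-0.002, -0.213, 0.977, 0.0]
wrist_force: [0.6, 1.0, -0.3]
finger_gap: 0.0475
grip_force: 26.2
```

```bash
cat > held.py <<'E'
from h import *
s=get_state(); p=read_camera("wrist"); im=p["color"].astype(int); t0=np.array(s["tcp_pos"]); R3=Rt(s)
print("tcp",t0.round(4),"yaw",np.degrees(np.arctan2(R3[1,0],R3[0,0])),s["joint_pos"],s["wrist_force"])
w=im[200:310,268:382]; m=(w.min(2)>110).astype(np.uint8); n,l,st,_=cv2.connectedComponentsWithStats(m); k=1+np.argmax(st[1:,4])
ct=max(cv2.findContours((l==k).astype(np.uint8),0,2)[0],key=len)[:,0]+[268,200]
X=np.array([atz(p,q,t0[2]-.0076,s)[:2] for q in ct]); r=cv2.minAreaRect((X*1000).astype(np.float32))
off=R3[:2,:2].T@(np.array(r[0])/1000-t0[:2])*1000
print(st[k],r[1:],"held off",off)
# tray centre should be at where first one was: TCP (.5303,.1464) with offset (1.04,.07) at yaw 204.4
c,q=np.cos(np.radians(204.4)),np.sin(np.radians(204.4)); C=np.array([.5303+.00104*c,.1464+.00104*q])
need=R3[:2,:2].T@(C-np.array(r[0])/1000)*1000; print("need tool slide",need)
E
python3 held.py
```

```text
tcp [0.5435 0.1086 0.2344] yaw -155.44672339101228 [ 5.24074221e-02  2.77704490e-01 -2.19920865e-02  1.27427306e+00
 -4.59683847e-05 -3.76126357e-01] [ 0.59371721  1.03816661 -0.29495326]
[   4    0  110  100 9070] ((56.50644302368164, 55.9083137512207), 24.551090240478516) held off [3.32567515 2.07461544]
need tool slide [-5.98245257 37.79020038]
```

jog_arm(
  moves=[
    {"slide":[-1,20,0],"angular":[0,0,0],"fingers":0.5},
    {"slide":[-2,36,0],"angular":[0,0,0],"fingers":0.5},
    {"slide":[-2,42,0],"angular":[0,0,0],"fingers":0.5},
    {"slide":[-2,42,0],"angular":[0,0,0],"fingers":0.5},
    {"slide":[-2,42,0],"angular":[0,0,0],"fingers":0.5},
    {"slide":[-2,42,0],"angular":[0,0,0],"fingers":0.5},
  ],
)

```text
clock: 18.65
tcp_pos: [0.5301, 0.1453, 0.2355]
orientation: [-0.0, -0.211, 0.978, -0.0]
wrist_force: [0.5, -0.1, -0.6]
finger_gap: 0.0476
grip_force: 26.2
```

```bash
sed -i 's/200:310/185:310/; s/\[268,200\]/[268,185]/; s/min(2)>110/min(2)>140/' held.py; python3 held.py; python3 - <<'E'
from h import *
p=read_camera("wrist"); save(p,"w8"); b=read_camera("side"); 
im=p["color"].astype(int)
for v in(250,):print(v,270,im[v,262:390].min(1).tolist())
for u in(325,):print(u,180,im[180:320,u].min(1).tolist())
E
```

```text
tcp [0.5301 0.1453 0.2355] yaw -155.68094922501461 [ 1.21668956e-01  2.66471220e-01 -3.42731111e-02  1.27080359e+00
 -4.97835946e-04 -3.02778473e-01] [ 0.45121866 -0.09981169 -0.63461163]
[   5   24  102   90 7731] ((51.32194519042969, 51.31505584716797), 23.907495498657227) held off [ 1.28275393 -0.02472088]
need tool slide [-0.8994646  0.9702441]
250 270 [59, 55, 62, 57, 58, 54, 44, 34, 26, 25, 22, 27, 32, 35, 63, 114, 151, 163, 157, 146, 144, 141, 142, 145, 150, 150, 150, 149, 147, 152, 151, 151, 152, 151, 152, 151, 152, 147, 148, 146, 145, 147, 147, 150, 151, 152, 150, 151, 151, 152, 148, 152, 151, 149, 151, 150, 153, 154, 149, 147, 146, 148, 147, 147, 153, 157, 151, 152, 153, 151, 153, 151, 153, 153, 153, 153, 153, 157, 152, 148, 145, 145, 148, 148, 150, 155, 152, 153, 154, 152, 152, 150, 153, 152, 150, 153, 150, 156, 152, 153, 148, 151, 149, 147, 153, 160, 153, 116, 58, 20, 4, 12, 16, 9, 12, 22, 43, 51, 54, 57, 54, 56, 58, 55, 56, 55, 52, 41]
325 180 [56, 65, 103, 145, 154, 158, 156, 158, 159, 156, 155, 158, 158, 155, 155, 151, 156, 153, 156, 157, 158, 160, 150, 126, 77, 38, 38, 64, 88, 137, 185, 209, 216, 208, 180, 162, 151, 152, 150, 150, 151, 150, 152, 149, 151, 150, 151, 149, 149, 151, 151, 149, 147, 151, 150, 148, 150, 150, 148, 153, 152, 153, 153, 152, 153, 152, 150, 152, 150, 149, 147, 148, 146, 148, 147, 145, 146, 153, 151, 151, 147, 152, 154, 153, 152, 152, 151, 153, 146, 148, 143, 148, 149, 145, 148, 147, 146, 151, 151, 151, 149, 152, 148, 152, 152, 145, 145, 142, 145, 143, 142, 143, 144, 152, 176, 198, 201, 182, 143, 101, 78, 74, 75, 73, 76, 74, 74, 76, 77, 75, 78, 79, 71, 77, 75, 70, 71, 68, 70, 73]
```

jog_arm(
  moves=[
    {"slide":[-0.9,1,12],"angular":[0,0,0],"fingers":0.5},
    {"slide":[-0.9,1,28],"angular":[0,0,0],"fingers":0.5},
    {"slide":[-0.9,1,40],"angular":[0,0,0],"fingers":0.5},
    {"slide":[-0.9,1,46],"angular":[0,0,0],"fingers":0.5},
    {"slide":[-0.9,1,50],"angular":[0,0,0],"fingers":0.5},
    {"slide":[-0.9,1,53],"angular":[0,0,0],"fingers":0.5},
    {"slide":[-0.9,1,53],"angular":[0,0,0],"fingers":0.5},
    {"slide":[-0.9,1,53],"angular":[0,0,0],"fingers":0.5},
  ],
)

```text
clock: 19.47
tcp_pos: [0.5306, 0.1474, 0.1835]
orientation: [0.0, -0.211, 0.977, -0.0]
wrist_force: [-0.3, 0.2, -0.3]
finger_gap: 0.0482
grip_force: 26.3
```

jog_arm(
  moves=[
    {"slide":[0,0,2],"angular":[0,0,0],"fingers":0.5},
    {"slide":[0,0,4],"angular":[0,0,0],"fingers":0.5},
    {"slide":[0,0,6],"angular":[0,0,0],"fingers":0.5},
    {"slide":[0,0,6],"angular":[0,0,0],"fingers":0.5},
  ],
)

```text
clock: 19.8
tcp_pos: [0.5304, 0.1474, 0.1769]
orientation: [0.0, -0.211, 0.977, -0.0]
wrist_force: [0.6, -0.9, -0.2]
finger_gap: 0.0479
grip_force: 26.4
```

jog_arm(
  moves=[
    {"slide":[0,0,1],"angular":[0,0,0],"fingers":0.5},
    {"slide":[0,0,3],"angular":[0,0,0],"fingers":0.5},
    {"slide":[0,0,4],"angular":[0,0,0],"fingers":0.5},
    {"slide":[0,0,4],"angular":[0,0,0],"fingers":0.5},
  ],
)

```text
clock: 20.13
tcp_pos: [0.5303, 0.1473, 0.1728]
orientation: [0.0, -0.211, 0.977, -0.0]
wrist_force: [0.5, -1.3, -1.6]
finger_gap: 0.0479
grip_force: 26.4
```

jog_arm(
  moves=[
    {"slide":[0,-0.7,1],"angular":[0,0,0],"fingers":0.5},
    {"slide":[0,-0.7,2],"angular":[0,0,0],"fingers":0.5},
    {"slide":[0,-0.7,2],"angular":[0,0,0],"fingers":0.5},
  ],
)

```text
clock: 20.38
tcp_pos: [0.5301, 0.147, 0.1706]
orientation: [-0.0, -0.211, 0.977, 0.0]
wrist_force: [0.2, -0.8, -0.1]
finger_gap: 0.0476
grip_force: 26.2
```

jog_arm(
  moves=[
    {"slide":[0,0,1],"angular":[0,0,0],"fingers":0.5},
    {"slide":[0,0,2],"angular":[0,0,0],"fingers":0.5},
    {"slide":[0,0,2],"angular":[0,0,0],"fingers":0.5},
  ],
)

```text
clock: 20.63
tcp_pos: [0.5303, 0.1469, 0.1688]
orientation: [-0.0, -0.211, 0.977, 0.0]
wrist_force: [-0.4, 0.1, -0.4]
finger_gap: 0.0479
grip_force: 26.2
```

jog_arm(
  moves=[
    {"slide":[0,0,1],"angular":[0,0,0],"fingers":0.5},
    {"slide":[0,0,2],"angular":[0,0,0],"fingers":0.5},
    {"slide":[0,0,2],"angular":[0,0,0],"fingers":0.5},
  ],
)

```text
clock: 20.88
tcp_pos: [0.5306, 0.1469, 0.1675]
orientation: [0.0, -0.211, 0.977, -0.0]
wrist_force: [-0.6, -0.6, 3.1]
finger_gap: 0.0485
grip_force: 28.7
```

jog_arm(
  moves=[
    {"slide":[0,0,0],"angular":[0,0,0],"fingers":0.2},
    {"slide":[0,0,0],"angular":[0,0,0],"fingers":0.2},
    {"slide":[0,0,0],"angular":[0,0,0],"fingers":0.2},
    {"slide":[0,0,-20],"angular":[0,0,0],"fingers":0.2},
    {"slide":[0,0,-45],"angular":[0,0,0],"fingers":0.2},
    {"slide":[0,0,-55],"angular":[0,0,0],"fingers":1.0},
    {"slide":[0,0,-55],"angular":[0,0,0],"fingers":1.0},
    {"slide":[0,0,-55],"angular":[0,0,0],"fingers":1.0},
    {"slide":[0,0,-55],"angular":[0,0,0],"fingers":1.0},
    {"slide":[0,0,-55],"angular":[0,0,0],"fingers":1.0},
  ],
)

```text
clock: 21.72
tcp_pos: [0.5297, 0.1467, 0.2205]
orientation: [-0.001, -0.211, 0.977, 0.0]
wrist_force: [0.6, 0.4, -0.0]
finger_gap: 0.0076
grip_force: 0.0
```

```bash
python3 - <<'E'
from h import *
s=get_state(); print(s["wrist_force"],s["tcp_pos"],s["finger_gap"])
a,b=[read_camera(c) for c in("scene","side")]; q0=cv2.imread("pics/m4.png")
f=lambda q,u,v:cv2.resize(q["color"][v:v+110,u:u+90],(0,0),fx=3.6,fy=3.6,interpolation=2)
n=np.hstack([f(a,355,155),f(b,270,170)])[:,:,::-1]; cv2.imwrite("pics/m9.png",n)
# level check: compare rim region with the first tray's (which was set well)
d=cv2.absdiff(n,q0); print("mean diff scene",d[110:220,110:240].mean(),"side",d[100:200,420:540].mean(), "static ref",d[300:390,60:200].mean())
best=[]
for (r0,r1,c0,c1) in((115,200,120,225),(120,195,440,525)):
    t=q0[r0:r1,c0:c1]; R_=cv2.matchTemplate(n[r0-20:r1+20,c0-20:c1+20],t,cv2.TM_CCOEFF_NORMED); print(cv2.minMaxLoc(R_))
E
```

```text
[ 0.64265233  0.42916638 -0.0433117 ] [0.52971253 0.14674575 0.22051126] 0.007558161339628984
mean diff scene 4.293752913752914 side 4.345888888888889 static ref 0.5251851851851852
(0.09602479636669159, 0.9836632013320923, (0, 40), (21, 19))
(-0.2336413413286209, 0.9654035568237305, (27, 32), (20, 19))
```

jog_arm(
  moves=[
    {"slide":[0,-0.3,15],"angular":[0,0,0],"fingers":1.0},
    {"slide":[0,-0.3,28],"angular":[0,0,0],"fingers":1.0},
    {"slide":[0,-0.3,38],"angular":[0,0,0],"fingers":1.0},
    {"slide":[0,-0.3,44],"angular":[0,0,0],"fingers":1.0},
    {"slide":[0,-0.3,47],"angular":[0,0,0],"fingers":1.0},
    {"slide":[0,-0.3,47],"angular":[0,0,0],"fingers":1.0},
  ],
)

```text
clock: 22.32
tcp_pos: [0.5302, 0.1465, 0.1742]
orientation: [-0.001, -0.211, 0.977, 0.0]
wrist_force: [0.5, -0.0, -0.2]
finger_gap: -0.0001
grip_force: 0.0
```

jog_arm(
  moves=[
    {"slide":[0,0,1.5],"angular":[0,0,0],"fingers":1.0},
    {"slide":[0,0,3],"angular":[0,0,0],"fingers":1.0},
    {"slide":[0,0,3],"angular":[0,0,0],"fingers":1.0},
  ],
)

```text
clock: 22.57
tcp_pos: [0.5309, 0.1466, 0.1723]
orientation: [0.0, -0.211, 0.977, -0.0]
wrist_force: [-0.2, -0.3, 0.5]
finger_gap: 0.0001
grip_force: 0.0
```

jog_arm(
  moves=[
    {"slide":[0,0,1.5],"angular":[0,0,0],"fingers":1.0},
    {"slide":[0,0,3],"angular":[0,0,0],"fingers":1.0},
    {"slide":[0,0,3],"angular":[0,0,0],"fingers":1.0},
  ],
)

```text
clock: 22.82
tcp_pos: [0.5314, 0.1467, 0.17]
orientation: [0.001, -0.211, 0.977, -0.0]
wrist_force: [-1.6, 0.3, 3.3]
finger_gap: -0.0002
grip_force: 1.8
```

jog_arm(
  moves=[
    {"slide":[0,0,1],"angular":[0,0,0],"fingers":1.0},
    {"slide":[0,0,2],"angular":[0,0,0],"fingers":1.0},
    {"slide":[0,0,2],"angular":[0,0,0],"fingers":1.0},
  ],
)

```text
clock: 23.07
tcp_pos: [0.5317, 0.1467, 0.1683]
orientation: [0.002, -0.211, 0.977, -0.0]
wrist_force: [0.2, 0.1, 5.1]
finger_gap: -0.0
grip_force: 2.9
```

jog_arm(
  moves=[
    {"slide":[0,0,1],"angular":[0,0,0],"fingers":1.0},
    {"slide":[0,0,2],"angular":[0,0,0],"fingers":1.0},
    {"slide":[0,0,2],"angular":[0,0,0],"fingers":1.0},
  ],
)

```text
clock: 23.32
tcp_pos: [0.5318, 0.1468, 0.1664]
orientation: [0.002, -0.211, 0.977, -0.0]
wrist_force: [1.1, 0.0, 5.7]
finger_gap: -0.0001
grip_force: 3.0
```

jog_arm(
  moves=[
    {"slide":[0,0,1],"angular":[0,0,0],"fingers":1.0},
    {"slide":[0,0,2],"angular":[0,0,0],"fingers":1.0},
    {"slide":[0,0,2],"angular":[0,0,0],"fingers":1.0},
  ],
)

```text
clock: 23.57
tcp_pos: [0.5319, 0.1467, 0.1643]
orientation: [0.002, -0.211, 0.977, -0.0]
wrist_force: [0.4, 0.4, 5.7]
finger_gap: -0.0002
grip_force: 2.7
```

jog_arm(
  moves=[
    {"slide":[0,0,1],"angular":[0,0,0],"fingers":1.0},
    {"slide":[0,0,2],"angular":[0,0,0],"fingers":1.0},
    {"slide":[0,0,2],"angular":[0,0,0],"fingers":1.0},
  ],
)

```text
clock: 23.82
tcp_pos: [0.5319, 0.1467, 0.1625]
orientation: [0.002, -0.211, 0.977, -0.0]
wrist_force: [-0.1, -0.3, 8.1]
finger_gap: 0.0
grip_force: 3.5
```

jog_arm(
  moves=[
    {"slide":[0,0,1],"angular":[0,0,0],"fingers":1.0},
    {"slide":[0,0,2],"angular":[0,0,0],"fingers":1.0},
    {"slide":[0,0,2],"angular":[0,0,0],"fingers":1.0},
  ],
)

```text
clock: 24.07
tcp_pos: [0.5319, 0.1467, 0.1606]
orientation: [0.002, -0.211, 0.977, -0.0]
wrist_force: [-0.4, 1.3, 6.8]
finger_gap: -0.0
grip_force: 3.8
```

jog_arm(
  moves=[
    {"slide":[0,0,1],"angular":[0,0,0],"fingers":1.0},
    {"slide":[0,0,2],"angular":[0,0,0],"fingers":1.0},
    {"slide":[0,0,2],"angular":[0,0,0],"fingers":1.0},
  ],
)

```text
clock: 24.32
tcp_pos: [0.5319, 0.1468, 0.1587]
orientation: [0.002, -0.211, 0.977, -0.0]
wrist_force: [0.0, 0.8, 8.4]
finger_gap: 0.0001
grip_force: 3.9
```

jog_arm(
  moves=[
    {"slide":[0,0,1],"angular":[0,0,0],"fingers":1.0},
    {"slide":[0,0,1.5],"angular":[0,0,0],"fingers":1.0},
    {"slide":[0,0,1.5],"angular":[0,0,0],"fingers":1.0},
  ],
)

```text
clock: 24.57
tcp_pos: [0.5319, 0.1468, 0.1572]
orientation: [0.002, -0.211, 0.977, -0.0]
wrist_force: [0.0, -0.6, 7.7]
finger_gap: 0.0001
grip_force: 4.2
```

Now 1 mm at a time, watching for the snap (about z 0.154) and the hard stop.

jog_arm(
  moves=[
    {"slide":[0,0,1],"angular":[0,0,0],"fingers":1.0},
    {"slide":[0,0,1],"angular":[0,0,0],"fingers":1.0},
  ],
)

```text
clock: 24.73
tcp_pos: [0.5319, 0.1467, 0.1562]
orientation: [0.002, -0.211, 0.977, -0.0]
wrist_force: [-0.9, 0.0, 7.5]
finger_gap: -0.0
grip_force: 4.3
```

jog_arm(
  moves=[
    {"slide":[0,0,1],"angular":[0,0,0],"fingers":1.0},
    {"slide":[0,0,1],"angular":[0,0,0],"fingers":1.0},
  ],
)

```text
clock: 24.9
tcp_pos: [0.5319, 0.1468, 0.1553]
orientation: [0.002, -0.211, 0.977, -0.0]
wrist_force: [-0.9, 0.2, 7.9]
finger_gap: -0.0001
grip_force: 4.3
```

jog_arm(
  moves=[
    {"slide":[0,0,1],"angular":[0,0,0],"fingers":1.0},
    {"slide":[0,0,1],"angular":[0,0,0],"fingers":1.0},
  ],
)

```text
clock: 25.07
tcp_pos: [0.5319, 0.1467, 0.1543]
orientation: [0.002, -0.211, 0.977, -0.0]
wrist_force: [0.5, -0.3, 9.8]
finger_gap: 0.0
grip_force: 4.4
```

jog_arm(
  moves=[
    {"slide":[0,0,0.7],"angular":[0,0,0],"fingers":1.0},
    {"slide":[0,0,0.7],"angular":[0,0,0],"fingers":1.0},
  ],
)

```text
clock: 25.23
tcp_pos: [0.5319, 0.1468, 0.1534]
orientation: [0.002, -0.211, 0.977, -0.0]
wrist_force: [-0.3, 0.3, 6.8]
finger_gap: 0.0005
grip_force: 3.5
```

jog_arm(
  moves=[
    {"slide":[0,0,0.7],"angular":[0,0,0],"fingers":1.0},
    {"slide":[0,0,0.7],"angular":[0,0,0],"fingers":1.0},
  ],
)

```text
clock: 25.4
tcp_pos: [0.5319, 0.1468, 0.1525]
orientation: [0.002, -0.211, 0.977, -0.0]
wrist_force: [0.1, -0.1, 7.3]
finger_gap: -0.0001
grip_force: 3.5
```

jog_arm(
  moves=[
    {"slide":[0,0,0.7],"angular":[0,0,0],"fingers":1.0},
    {"slide":[0,0,0.7],"angular":[0,0,0],"fingers":1.0},
  ],
)

```text
clock: 25.57
tcp_pos: [0.5319, 0.1467, 0.152]
orientation: [0.002, -0.211, 0.977, -0.0]
wrist_force: [-0.7, -0.4, 6.7]
finger_gap: 0.0
grip_force: 3.6
```

jog_arm(
  moves=[
    {"slide":[0,0,0.7],"angular":[0,0,0],"fingers":1.0},
    {"slide":[0,0,0.7],"angular":[0,0,0],"fingers":1.0},
  ],
)

```text
clock: 25.73
tcp_pos: [0.5319, 0.1467, 0.1516]
orientation: [0.002, -0.211, 0.977, -0.0]
wrist_force: [-1.7, -0.1, 9.6]
finger_gap: 0.0004
grip_force: 4.7
```

jog_arm(
  moves=[
    {"slide":[0,0,0],"angular":[0,0,0],"fingers":1.0},
    {"slide":[0,0,-2],"angular":[0,0,0],"fingers":1.0},
    {"slide":[0,0,-5],"angular":[0,0,0],"fingers":1.0},
    {"slide":[0,0,-12],"angular":[0,0,0],"fingers":1.0},
    {"slide":[0,0,-35],"angular":[0,0,0],"fingers":1.0},
    {"slide":[0,0,-70],"angular":[0,0,0],"fingers":1.0},
    {"slide":[0,0,-105],"angular":[0,0,0],"fingers":1.0},
    {"slide":[0,0,-120],"angular":[0,0,0],"fingers":1.0},
    {"slide":[0,0,-120],"angular":[0,0,0],"fingers":1.0},
  ],
)

```text
clock: 26.48
tcp_pos: [0.5323, 0.1468, 0.2744]
orientation: [0.003, -0.211, 0.977, -0.0]
wrist_force: [0.8, -0.2, -0.1]
finger_gap: -0.0001
grip_force: 0.0
```

```bash
python3 - <<'E'
from h import *
s=get_state(); print(s["wrist_force"],s["tcp_pos"],s["finger_gap"])
a,b=[read_camera(c) for c in("scene","side")]
f=lambda q,u,v:cv2.resize(q["color"][v:v+110,u:u+90],(0,0),fx=4.4,fy=4.4,interpolation=2)
cv2.imwrite("pics/m10.png",np.hstack([f(a,355,155),f(b,270,170)])[:,:,::-1])
E
```

```text
[ 0.75753812 -0.21330841 -0.14435133] [0.53232511 0.14680257 0.27435895] -0.00013364871911146403
```

View pics/m10.png

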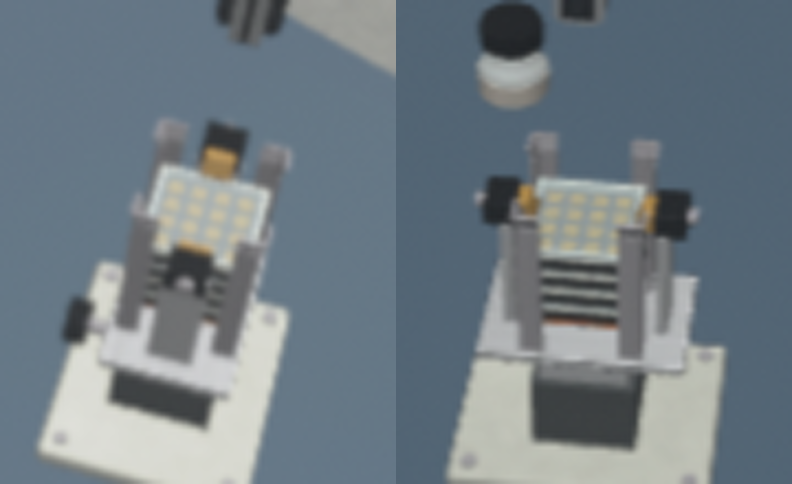

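Four trays are stacked level, and both brass lips sit over the top tray, as they did after the first one. The gripper is clear.

```bash
python3 -c "
from workcell import *
print(hand_in())"
```

```text
the job is handed in; nothing more can be done
None
```

Both trays are in the magazine, level under both lips, and the job was handed in at about 26.5 s of the 72 s allowed; the highest pressing force read was 9.8 N, and I didn't touch the circuit board, tweezers, flux jar or orange look-alike.

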